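# Start the sensor frame's push pins in order

### The job

Start the three brass push pins in the sensor frame, so that the jig can press them home later: push down with the fingertips first the pin with the wide disc head, then the one with the long bar head, then the one with the small round head, each gently to about half of its travel and not to the bottom. Never pull a pin up, and leave the lever, the bushing, the rubber feet and the green lid where they are.

Things in the scene. Friction and masses are not known exactly. Their poses are not given: they have to be found in the camera images.
- disc_pin (a joint): wide disc-headed push pin: how far it is pushed down (m): 0 = standing fully proud, 0.024 = at the bottom, head resting on its socket; negative = pulled up. It starts at 0 to 0.002. It slides vertically with a steady friction of about 4 N, no spring, and stays where it is left.
- disc_top (a point): centre of the top face of the wide disc-headed brass push pin; the head is a wide round disc 38 mm across and 8 mm thick, on a 10 mm stem. This point moves down with the pin; it starts about 84 mm above the bench and is then 32 mm above the top of the pin's socket. x, y axes as those of the jig, z up.
- disc_socket: black round socket (26 mm across, 8 mm high) fixed on the sensor frame, together with the wide disc-headed pin it carries; origin at the centre of its underside, 44 mm above the bench, straight below the pin's head. Which of the three places on the frame (near right corner, near left corner, middle of the far rail) it has varies.
- bar_pin (a joint): bar-headed push pin: how far it is pushed down (m): 0 = standing fully proud, 0.024 = at the bottom, head resting on its socket; negative = pulled up. It starts at 0 to 0.002. It slides vertically with a steady friction of about 4 N, no spring, and stays where it is left.
- bar_top (a point): centre of the top face of the bar-headed brass push pin; the head is a long bar 46 mm along the jig's y by 12 mm and 8 mm thick, on a 10 mm stem. This point moves down with the pin; it starts about 84 mm above the bench and is then 32 mm above the top of the pin's socket. x, y axes as those of the jig, z up.
- bar_socket: black round socket (26 mm across, 8 mm high) fixed on the sensor frame, together with the bar-headed pin it carries; origin at the centre of its underside, 44 mm above the bench, straight below the pin's head. Which of the three places on the frame (near right corner, near left corner, middle of the far rail) it has varies.
- small_pin (a joint): small-headed push pin: how far it is pushed down (m): 0 = standing fully proud, 0.024 = at the bottom, head resting on its socket; negative = pulled up. It starts at 0 to 0.002. It slides vertically with a steady friction of about 4 N, no spring, and stays where it is left.
- small_top (a point): centre of the top face of the small-headed brass push pin; the head is a small round disc 18 mm across and 8 mm thick, on a 10 mm stem. This point moves down with the pin; it starts about 84 mm above the bench and is then 32 mm above the top of the pin's socket. x, y axes as those of the jig, z up.
- small_socket: black round socket (26 mm across, 8 mm high) fixed on the sensor frame, together with the small-headed pin it carries; origin at the centre of its underside, 44 mm above the bench, straight below the pin's head. Which of the three places on the frame (near right corner, near left corner, middle of the far rail) it has varies.
- jig: fixed dark cast-iron pressure jig; origin on the bench under the middle of its sensor frame, y towards the pedestal and lever, z up. Bed 180 mm (x, -90 to 90) by 310 mm (y, -125 to 185), top at 30 mm; on it is fixed an open rectangular aluminium sensor frame, 130 x 200 mm, 14 mm thick, centred on the origin. Pedestal 50 mm wide, 120 mm high, 106 mm deep in x, centred at y = 155 mm. The pins stand at (-50, -65), (-50, 65) and (50, 0) mm in x, y.
- lever (a joint): the jig's long steel lever, hinged on the pedestal 105 mm above the bench about the jig's x axis: 0 = parked, leaning outwards (to +y of the jig) and 20 degrees up against its stop, where it starts and its weight keeps it; grows (rad) as it is raised to swing over the frame. It carries a 120 x 140 mm iron press plate.
- lever_end (a point): outer end of the lever's black grip (32 mm thick), 320 mm from the hinge, about 215 mm above the bench when parked
- bushing: loose bronze bushing, ring 28 mm across, 24 mm high, standing on the jig's bed inside the sensor frame; origin at the centre of its underside. To be left alone.
- foot_a: loose black rubber foot, 30 mm across, 18 mm high, on the bench on the jig's -x side (towards the robot); origin at the centre of its underside. To be left alone.
- foot_b: loose black rubber foot, same as the other, on the bench on the jig's -y side; origin at the centre of its underside. To be left alone.
- sonde_lid: loose green plastic sonde lid, 100 x 70 x 20 mm, lying on the bench on the right; origin at the centre of its underside. To be left alone.

How it is judged (in metres and radians):
On the way, in this order (a step that is already met when the one before it is completed fails the run):
1. the wide disc-headed pin is pushed about half way down (value of joint disc_pin between 0.006 and 0.0215 m), for 0.1 s.
2. the bar-headed pin is pushed about half way down (value of joint bar_pin between 0.006 and 0.0215 m), for 0.1 s.
3. the small-headed pin is pushed about half way down (value of joint small_pin between 0.006 and 0.0215 m), for 0.1 s.
At the end, for the whole second after the job is handed in: All three pins stand pushed down by 6 to 18 mm of their 24 mm travel, the lever is parked (within 0.08 rad), and the bushing, both feet and the lid are at rest within 20 mm of where they started (value of joint disc_pin between 0.006 and 0.018 m and value of joint bar_pin between 0.006 and 0.018 m and value of joint small_pin between 0.006 and 0.018 m and value of joint lever below 0.08 rad and distance of each of bushing, foot_a, foot_b, sonde_lid from where it was at the start of the episode below 0.02 m and linear speed of each of bushing, foot_a, foot_b, sonde_lid below 0.02 m/s); the robot touches nothing.
It fails at once if a pin was pushed out of order ((value of joint bar_pin above 0.0045 m and value of joint disc_pin below 0.006 m) or (value of joint small_pin above 0.0045 m and value of joint bar_pin below 0.006 m) or (value of joint small_pin above 0.0045 m and value of joint disc_pin below 0.006 m)).
It fails at once if a pin was driven to the bottom (value of joint any of disc_pin, bar_pin, small_pin above 0.0215 m).
It fails at once if a pin was pulled up (value of joint any of disc_pin, bar_pin, small_pin below -0.004 m).
It fails at once if a pin or its socket was pressed hard (over 20 N) (contact force between any of disc_socket, bar_socket, small_socket and anything else above 20 N).
It fails at once if the bushing, a foot or the lid was moved or lifted (over 20 mm), or the lever moved (over 0.08 rad) (distance of any of bushing, foot_a, foot_b, sonde_lid from where it was at the start of the episode above 0.02 m or value of joint lever above 0.08 rad).
It also fails if it takes over 43 s, if anything falls off the work surface, if the arm or the gripper's body presses on something with over 40 N, if the wrist force passes 120 N, or if a joint passes its speed limit or range.

### The arm

A 6-joint arm with a two-finger parallel gripper is mounted at the origin on the work surface. World frame = base frame: x ahead of the robot, y to its left, z up, the work surface at z = 0. Lengths are in mm, angles in rad, forces in N, time in s.
With the tool pointing down it reaches from about 325 to 850 mm from the base axis. Payload 4.4 kg.
Tool frame: the origin (TCP) lies between the finger pads; the fingertips stand 14 mm ahead of it and the grasp point (between the pads) lies 5 mm behind it; z points along the fingers, x is the direction in which the jaws open and shut, and the axes are right-handed (so a half turn about z gives the same grasp; the last joint's range is limited). The gripper opens to 94 mm and grips with 3 to 60 N. Pads are 16 mm wide; open, the fingers measure 119 mm over their backs; the gripper's body (75 mm by 177 mm) begins 78 mm behind the grasp point.
Start: joints at [-1.317, 0.207, 1.542, -0, 1.393, -0.15], TCP at [225.915, -528.763, 219.447] pointing down, gripper open.
Joint ranges: [-2.73, 2.73], [-0.86, 2.22], [0.23, 2.46], [-1.11, 4.25], [0.08, 2.63], [-2.82, 2.82]. Speed limits (rad/s): [2.79, 2.79, 3.14, 3.14, 3.14, 3.14].

### API

Orientations are given as a unit quaternion [w, x, y, z].
In Python, from cell import state, optics, ticket gives the robot as it stands.
- The arm moves only by the tool step_arm, never from a script. Its argument "commands" is a list of rows, each an object of numbers: "claw": the opening, from 0 (shut) to 1 (fully open); "dx", "dy", "dz": the shift along the tool's x, y, z in mm; "turn": the turn about the tool's z in degrees. In form: [{"claw": .., "dx": .., "dy": .., "dz": .., "turn": ..}, ...]. A call has 1 to 12 rows; each row shifts and turns the commanded pose from where the row before left it, along the tool's axes as they then stand; what a row does not reach is not made up. A row lasts 1/12 s, in which the tool goes at most 41.7 mm and 7.16 degrees, less where a joint would pass 70% of its speed; a pose out of reach is approached as far as the arm can. A call with a gripper value outside its range is refused whole. The fingers move at their own pace and stop on an object; "squeeze" is the grip in N (left out, the last holds). Time passes only in rows, so rows that do not move let the fingers close. It gives the time, the measured TCP pose, the force and the opening at its end, in the units of the state.
- state(): the state, without advancing time (a new reading comes with each control period).
- optics.get_image(name): name is "side" or "top" or "wrist"; returns the picture (384x512x3 uint8, blue, green, red); there is no depth.
- optics.camera_params(name): a dict with "camera_matrix" (3x3 intrinsics, pixels), "camera_from_world" (4x4, takes a point from world to camera coordinates). Camera axes: x right, y down, z forward; pixel columns grow to the right and rows downward; lengths in mm; the calibration is good to about 2 mm. A picture is of the moment at which its call begins: read the wrist's pose just before it. camera_params takes no time and is no camera call; for the wrist camera it gives the pose at the moment of the call.
- ticket.job_done(): hands the job in, once; it reports no verdict.
The state is a dict: "t": time; "q": joint angles; "joint_vel": joint speeds; "joint_efforts": joint torques, N m; "tcp_pos": TCP position; "orientation": TCP orientation; "force": force on the tool from outside, world axes, zero at the start; "torque": the same for the moment, N m; "gripper_width": opening from 0.0 (shut) to 1.0 (fully open).
Only numpy, scipy, OpenCV 4.12 (cv2) and the standard library are available. Lean on these libraries where they do the work, as an engineer would, in place of code of your own. Each camera call takes 0.05 s, during which the arm holds its last target.

## Working session

There is one attempt and no reset: what is moved stays moved. The work goes in short steps, Python scripts to look and compute and a tool call to move; the robot and the scene stay as the last step left them, time stands still between calls to the robot, and variables do not carry over. Pictures are saved under pics/ and viewed, and the job is handed in when it is done.

Besides the shell and the picture viewer there is one more tool, called after "Call:" as name(argument=value, ...), one argument or row to a line, values as JSON. step_arm: Moves the arm, as the interface text tells. Its arguments: {"type":"object","properties":{"commands":{"type":"array"},"squeeze":{"type":"number"}},"required":["commands"]}

```bash
mkdir -p pics; cat > h.py <<'E'
import numpy as np,cv2
from cell import state,optics,ticket
def proj(name,p):
    c=optics.camera_params(name);K=np.array(c["camera_matrix"]);T=np.array(c["camera_from_world"])
    q=T[:3,:3]@np.array(p,float)+T[:3,3];u=K@q;return u[:2]/u[2]
def ray(name,uv,z,c=None):
    c=c or optics.camera_params(name);K=np.array(c["camera_matrix"]);T=np.array(c["camera_from_world"])
    R=T[:3,:3];o=-R.T@T[:3,3];d=R.T@np.linalg.solve(K,[uv[0],uv[1],1.]);return o+d*(z-o[2])/d[2]
E
python3 - <<'E'
from h import *
for n in("top","side"):
    cv2.imwrite(f"pics/{n}0.png",optics.get_image(n))
    c=optics.camera_params(n);T=np.array(c["camera_from_world"]);print(n,c["camera_matrix"],-T[:3,:3].T@T[:3,3],T[:3,:3].round(2).tolist())
s=state();print(s["t"],s["force"],s["orientation"],s["gripper_width"])
E
```

```text
top [[460.86843187   0.         248.28347813]
 [  0.         460.86843187 190.50025836]
 [  0.           0.           1.        ]] [ 480.3612114    16.68441627 1469.78236199] [[0.02, -1.0, 0.02], [-1.0, -0.02, -0.09], [0.09, -0.02, -1.0]]
side [[361.20256874   0.         253.58571802]
 [  0.         361.20256874 193.21603289]
 [  0.           0.           1.        ]] [452.22743079 880.51233607 643.10046498] [[-0.99, -0.17, -0.01], [-0.08, 0.49, -0.87], [0.15, -0.86, -0.49]]
0.1 [ 0.30697029  0.10393358 -0.52406286] [-6.87230153e-04  8.34554155e-01 -5.50924954e-01 -7.65204431e-04] 1.0002382204427978
```

View pics/top0.png

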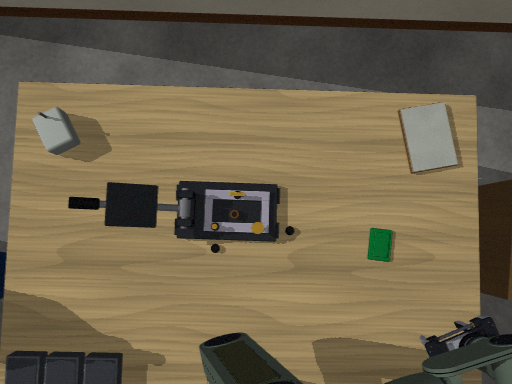

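View pics/side0.png

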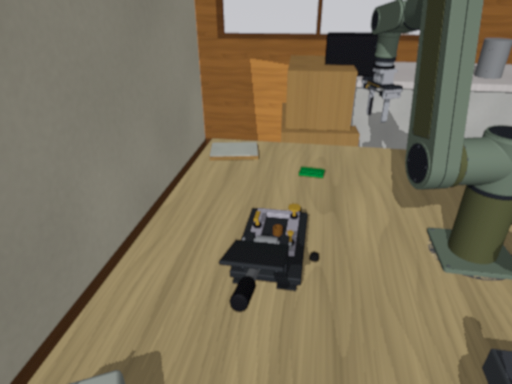

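The top view shows the disc pin at about (258,228), the bar pin at (237,194), the small pin at (214,227) and the bushing at (234,214). Next I'll segment the brass.

```bash
python3 - <<'E'
from h import *
im=cv2.imread("pics/top0.png");hsv=cv2.cvtColor(im,cv2.COLOR_BGR2HSV)
m=cv2.inRange(hsv,(12,150,120),(35,255,255));m[:180]=0;m[245:]=0;m[:,:195]=0;m[:,275:]=0
n,l,st,ce=cv2.connectedComponentsWithStats(m)
P=[]
for i in range(1,n):
    if st[i,4]>8: print(st[i],ce[i],ray("top",ce[i],84).round(1)); 
# frame outline
d=cv2.inRange(hsv,(0,0,110),(180,60,255))
d[:180]=0;d[245:]=0;d[:,:195]=0;d[:,275:]=0
n,l,st,ce=cv2.connectedComponentsWithStats(d)
for i in range(1,n):
    if st[i,4]>100:
        r=cv2.minAreaRect(np.argwhere(l==i)[:,::-1].astype(np.float32));print(r)
        for c in cv2.boxPoints(r): print(ray("top",c,44).round(1))
        print(ray("top",r[0],44))
crop=cv2.resize(im[170:260,50:310],None,fx=3,fy=3,interpolation=cv2.INTER_CUBIC);cv2.imwrite("pics/crop0.png",crop)
E
```

```text
[230 192  15   4  50] [236.16 193.74] [593.   30.7  84. ]
[252 222  12  12 110] [257.25454545 227.66363636] [492.6 -35.1  84. ]
[212 224   5   5  21] [214. 226.] [494.5  94.6  84. ]
((236.9624481201172, 208.05221557617188), (63.24538803100586, 35.94137191772461), 2.045408248901367)
[497.7 125.5  44. ]
[608.8 125.   44. ]
[606.7 -71.3  44. ]
[495.3 -69.5  44. ]
[551.93900037  27.51159599  44.        ]
((208.0, 211.0), (24.0, 6.0), 90.0)
[577.6 127.1  44. ]
[578.  108.6  44. ]
[503.9 106.3  44. ]
[503.5 124.8  44. ]
[540.65515972 116.69850098  44.        ]
((235.98451232910156, 226.9032745361328), (32.32225799560547, 9.031784057617188), 2.2025980949401855)
[480.6  79.   44. ]
[508.3  78.7  44. ]
[506.9 -21.   44. ]
[479.1 -20.6  44. ]
[493.73077385  29.03778323  44.        ]
```

View pics/crop0.png

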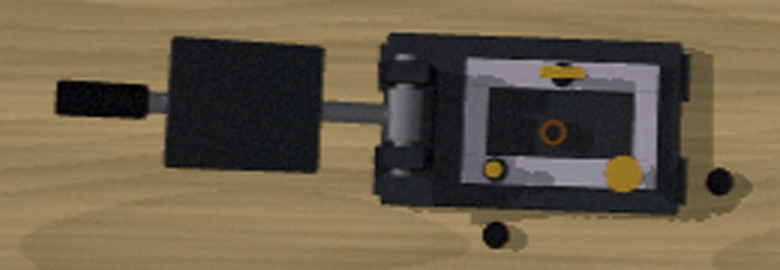

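The pin spacings come out at 130 mm and 99.5 mm, matching the given 130 and 100. I'll shut the fingers and move above the disc pin.

Call:
step_arm(
  commands=[
    {"claw":0,"dx":-14.5,"dy":-18.3},
    {"claw":0,"dx":-14.5,"dy":-18.3},
    {"claw":0,"dx":-14.5,"dy":-18.3},
    {"claw":0,"dx":-14.5,"dy":-18.3},
    {"claw":0,"dx":-14.5,"dy":-18.3},
    {"claw":0,"dx":-14.5,"dy":-18.3},
    {"claw":0,"dx":-14.5,"dy":-18.3},
    {"claw":0,"dx":-14.5,"dy":-18.3},
    {"claw":0,"dx":-14.5,"dy":-18.3},
    {"claw":0,"dx":-14.5,"dy":-18.3},
    {"claw":0,"dx":-14.5,"dy":-18.3},
    {"claw":0,"dx":-14.5,"dy":-18.3},
  ],
)

```text
invalid input
```

Call:
step_arm(
  commands=[
    {"claw":0,"dx":-14.5,"dy":-18.3},
    {"claw":0,"dx":-14.5,"dy":-18.3},
    {"claw":0,"dx":-14.5,"dy":-18.3},
    {"claw":0,"dx":-14.5,"dy":-18.3},
    {"claw":0,"dx":-14.5,"dy":-18.3},
    {"claw":0,"dx":-14.5,"dy":-18.3},
    {"claw":0,"dx":-14.5,"dy":-18.3},
    {"claw":0,"dx":-14.5,"dy":-18.3},
    {"claw":0,"dx":-14.5,"dy":-18.3},
    {"claw":0,"dx":-14.5,"dy":-18.3},
    {"claw":0,"dx":-14.5,"dy":-18.3},
    {"claw":0,"dx":-14.5,"dy":-18.3},
  ],
)

```text
invalid input
```

Call:
step_arm(
  commands=[
    {"claw":0,"dz":10},
    {"claw":0,"dz":10},
    {"claw":0,"dz":10},
    {"claw":0,"dz":10},
    {"claw":0,"dz":10},
    {"claw":0,"dz":10},
    {"claw":0},
    {"claw":0},
    {"claw":0},
    {"claw":0},
  ],
)

```text
invalid input
```

```bash
python3 - <<'E'
from h import *
s=state();print(s["t"],s["tcp_pos"],s["orientation"],s["force"],s["gripper_width"])
cv2.imwrite("pics/w1.png",optics.get_image("wrist"));cv2.imwrite("pics/t1.png",optics.get_image("top")[130:290,130:340].repeat(3,0).repeat(3,1))
c=optics.camera_params("wrist");T=np.array(c["camera_from_world"]);print(-T[:3,:3].T@T[:3,3])
for n,p in dict(disc=(492.6,-35.1,84),bar=(593,30.7,84),small=(494.5,94.6,84)).items(): print(n,proj("wrist",p))
E
```

```text
0.1 [ 225.75183527 -528.07524352  218.40125754] [-6.87230153e-04  8.34554155e-01 -5.50924954e-01 -7.65204431e-04] [ 0.30697029  0.10393358 -0.52406286] 1.0002382204427978
[ 291.68539315 -500.35504567  385.47406978]
disc [-348.19998961 -552.39997818]
bar [-493.5960882 -910.0791611]
small [-606.86309975 -697.37993171]
```

View pics/w1.png

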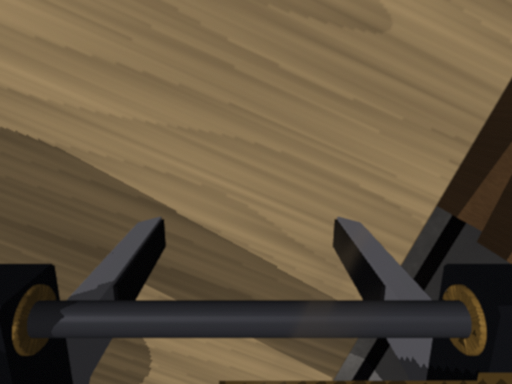

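View pics/t1.png

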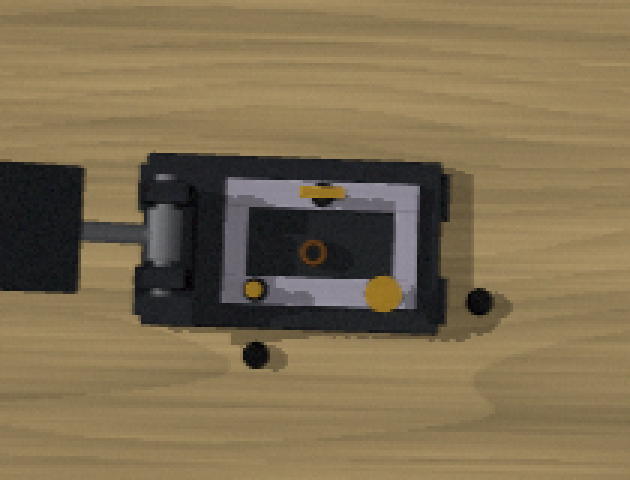

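All three calls were refused and the arm hasn't moved. Every row probably needs all five fields, so I'll test that with one row.

Call:
step_arm(
  commands=[
    {"claw":0,"dx":-14.5,"dy":-18.3,"dz":0,"turn":0},
  ],
)

```text
t: 0.28
tcp_pos: [235.5, -510.5, 219.1]
orientation: [0.001, 0.834, -0.552, 0.0]
force: [-0.3, 0.4, -0.1]
gripper_width: 0.961
```

Call:
step_arm(
  commands=[
    {"claw":0,"dx":-14.5,"dy":-18.3,"dz":0,"turn":0},
    {"claw":0,"dx":-14.5,"dy":-18.3,"dz":0,"turn":0},
    {"claw":0,"dx":-14.5,"dy":-18.3,"dz":0,"turn":0},
    {"claw":0,"dx":-14.5,"dy":-18.3,"dz":0,"turn":0},
    {"claw":0,"dx":-14.5,"dy":-18.3,"dz":0,"turn":0},
    {"claw":0,"dx":-14.5,"dy":-18.3,"dz":0,"turn":0},
    {"claw":0,"dx":-14.5,"dy":-18.3,"dz":0,"turn":0},
    {"claw":0,"dx":-14.5,"dy":-18.3,"dz":0,"turn":0},
    {"claw":0,"dx":-14.5,"dy":-18.3,"dz":0,"turn":0},
    {"claw":0,"dx":-14.5,"dy":-18.3,"dz":0,"turn":0},
    {"claw":0,"dx":-14.5,"dy":-18.3,"dz":0,"turn":0},
    {"claw":0,"dx":-14.5,"dy":-18.3,"dz":0,"turn":0},
  ],
)

```text
t: 1.28
tcp_pos: [370.9, -260.8, 219.3]
orientation: [-0.0, 0.834, -0.551, -0.0]
force: [0.3, -0.2, -0.6]
gripper_width: 0.114
```

Call:
step_arm(
  commands=[
    {"claw":0,"dx":-14.5,"dy":-18.3,"dz":0,"turn":0},
    {"claw":0,"dx":-14.5,"dy":-18.3,"dz":0,"turn":0},
    {"claw":0,"dx":-14.5,"dy":-18.3,"dz":0,"turn":0},
    {"claw":0,"dx":-14.5,"dy":-18.3,"dz":0,"turn":0},
    {"claw":0,"dx":-14.5,"dy":-18.3,"dz":0,"turn":0},
    {"claw":0,"dx":-14.5,"dy":-18.3,"dz":0,"turn":0},
    {"claw":0,"dx":-14.5,"dy":-18.3,"dz":0,"turn":0},
    {"claw":0,"dx":-14.5,"dy":-18.3,"dz":0,"turn":0},
    {"claw":0,"dx":-14.5,"dy":-18.3,"dz":0,"turn":0},
    {"claw":0,"dx":-14.5,"dy":-18.3,"dz":0,"turn":0},
    {"claw":0,"dx":-14.5,"dy":-18.3,"dz":0,"turn":0},
    {"claw":0,"dx":0,"dy":0,"dz":0,"turn":0},
  ],
)

```text
t: 2.28
tcp_pos: [494.2, -33.2, 219.3]
orientation: [-0.001, 0.836, -0.549, -0.0]
force: [-1.2, -0.4, 0.2]
gripper_width: 0.006
```

```bash
python3 - <<'E'
from h import *
s=state();print(s["t"],s["tcp_pos"],s["orientation"],s["force"],s["gripper_width"])
cv2.imwrite("pics/w2.png",optics.get_image("wrist"))
for n,p in dict(disc=(492.6,-35.1,84),bar=(593,30.7,84),small=(494.5,94.6,84)).items(): print(n,proj("wrist",p))
E
```

```text
2.2833 [494.16308679 -33.20236549 219.34951509] [-8.76588685e-04  8.35594954e-01 -5.49345314e-01 -1.71575696e-04] [-1.16097492 -0.433927    0.18366311] 0.00633475755005074
disc [248.95028146 180.90445739]
bar [223.69864614  40.19077901]
small [112.13566507 121.15960099]
```

View pics/w2.png

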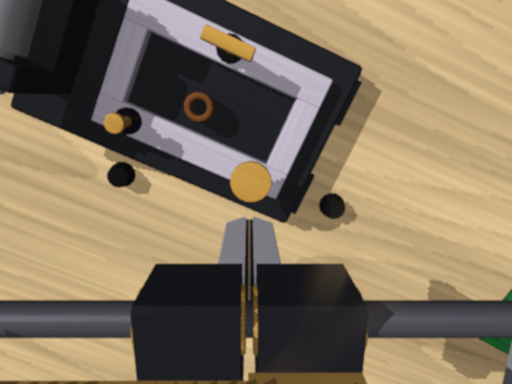

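The wrist view shows the disc at (250,182), the bar at (228,43) and the small head at (115,123), all close to where I predicted. I'll refine the bar and small positions from this view.

```bash
python3 - <<'E'
from h import *
im=cv2.imread("pics/w2.png");hsv=cv2.cvtColor(im,cv2.COLOR_BGR2HSV)
m=cv2.inRange(hsv,(14,150,120),(30,255,255));m[215:]=0
n,l,st,ce=cv2.connectedComponentsWithStats(m)
for i in range(1,n):
    if st[i,4]>50: print(st[i],ce[i],ray("wrist",ce[i],84).round(1),ray("wrist",ce[i],78).round(1))
print(state()["tcp_pos"])
E
```

```text
[201  26  54  35 766] [227.52741514  42.70104439] [592.5  27.1  84. ] [593.1  27.8  78. ]
[104 114  20  20 299] [113.5083612  123.27424749] [493.2  93.   84. ] [491.9  94.9  78. ]
[ 230  162   41   40 1247] [250.14915798 181.88692863] [492.2 -36.5  84. ] [490.9 -37.1  78. ]
[493.33739611 -34.80379011 219.22087455]
```

The two views agree to within about 3.6 mm, and the disc is well centred. I'll descend to just above it, then go slowly.

Call:
step_arm(
  commands=[
    {"claw":0,"dx":0,"dy":0,"dz":12,"turn":0},
    {"claw":0,"dx":0,"dy":0,"dz":12,"turn":0},
    {"claw":0,"dx":0,"dy":0,"dz":12,"turn":0},
    {"claw":0,"dx":0,"dy":0,"dz":12,"turn":0},
    {"claw":0,"dx":0,"dy":0,"dz":12,"turn":0},
    {"claw":0,"dx":0,"dy":0,"dz":12,"turn":0},
    {"claw":0,"dx":0,"dy":0,"dz":12,"turn":0},
    {"claw":0,"dx":0,"dy":0,"dz":12,"turn":0},
    {"claw":0,"dx":0,"dy":0,"dz":10,"turn":0},
    {"claw":0,"dx":0,"dy":0,"dz":5,"turn":0},
    {"claw":0,"dx":0,"dy":0,"dz":0,"turn":0},
    {"claw":0,"dx":0,"dy":0,"dz":0,"turn":0},
  ],
)

```text
t: 3.33
tcp_pos: [492.9, -36.6, 108.5]
orientation: [0.0, 0.834, -0.551, -0.0]
force: [-0.5, 0.1, 0.5]
gripper_width: 0.004
```

Call:
step_arm(
  commands=[
    {"claw":0,"dx":0,"dy":0,"dz":1,"turn":0},
    {"claw":0,"dx":0,"dy":0,"dz":1,"turn":0},
    {"claw":0,"dx":0,"dy":0,"dz":1,"turn":0},
    {"claw":0,"dx":0,"dy":0,"dz":1,"turn":0},
    {"claw":0,"dx":0,"dy":0,"dz":1,"turn":0},
    {"claw":0,"dx":0,"dy":0,"dz":1,"turn":0},
    {"claw":0,"dx":0,"dy":0,"dz":1,"turn":0},
    {"claw":0,"dx":0,"dy":0,"dz":1,"turn":0},
  ],
)

```text
t: 4.0
tcp_pos: [493.0, -36.1, 100.3]
orientation: [0.0, 0.835, -0.551, -0.0]
force: [0.2, 0.1, 0.2]
gripper_width: 0.002
```

Call:
step_arm(
  commands=[
    {"claw":0,"dx":0,"dy":0,"dz":1,"turn":0},
    {"claw":0,"dx":0,"dy":0,"dz":1,"turn":0},
    {"claw":0,"dx":0,"dy":0,"dz":1,"turn":0},
    {"claw":0,"dx":0,"dy":0,"dz":1,"turn":0},
  ],
)

```text
t: 4.33
tcp_pos: [493.1, -36.2, 96.6]
orientation: [0.0, 0.835, -0.551, -0.0]
force: [-1.3, -0.1, 2.6]
gripper_width: 0.008
```

Contact came near TCP z = 97, as expected. The target is about 86.

Call:
step_arm(
  commands=[
    {"claw":0,"dx":0,"dy":0,"dz":1,"turn":0},
    {"claw":0,"dx":0,"dy":0,"dz":1,"turn":0},
    {"claw":0,"dx":0,"dy":0,"dz":1,"turn":0},
    {"claw":0,"dx":0,"dy":0,"dz":1,"turn":0},
  ],
)

```text
t: 4.67
tcp_pos: [493.1, -36.2, 92.6]
orientation: [-0.0, 0.835, -0.551, 0.0]
force: [-0.3, 1.0, 4.4]
gripper_width: 0.005
```

Call:
step_arm(
  commands=[
    {"claw":0,"dx":0,"dy":0,"dz":1,"turn":0},
    {"claw":0,"dx":0,"dy":0,"dz":1,"turn":0},
    {"claw":0,"dx":0,"dy":0,"dz":1,"turn":0},
    {"claw":0,"dx":0,"dy":0,"dz":1,"turn":0},
    {"claw":0,"dx":0,"dy":0,"dz":1,"turn":0},
    {"claw":0,"dx":0,"dy":0,"dz":1,"turn":0},
    {"claw":0,"dx":0,"dy":0,"dz":0,"turn":0},
    {"claw":0,"dx":0,"dy":0,"dz":0,"turn":0},
    {"claw":0,"dx":0,"dy":0,"dz":0,"turn":0},
  ],
)

```text
t: 5.42
tcp_pos: [493.1, -36.2, 86.2]
orientation: [-0.0, 0.835, -0.551, 0.0]
force: [-0.4, 0.6, 1.4]
gripper_width: 0.007
```

The push force was 4.4 N, which matches the pin's friction. I'll lift and move over the bar pin.

Call:
step_arm(
  commands=[
    {"claw":0,"dx":0,"dy":0,"dz":-4,"turn":0},
    {"claw":0,"dx":0,"dy":0,"dz":-8,"turn":0},
    {"claw":0,"dx":0,"dy":0,"dz":-12,"turn":0},
    {"claw":0,"dx":0,"dy":0,"dz":-12,"turn":0},
    {"claw":0,"dx":0,"dy":0,"dz":-12,"turn":0},
    {"claw":0,"dx":0,"dy":0,"dz":-12,"turn":0},
  ],
)

```text
t: 5.92
tcp_pos: [493.2, -36.2, 147.6]
orientation: [-0.0, 0.835, -0.551, 0.0]
force: [0.0, -0.8, -0.4]
gripper_width: 0.003
```

Call:
step_arm(
  commands=[
    {"claw":0,"dx":-2.1,"dy":-11.8,"dz":0,"turn":0},
    {"claw":0,"dx":-2.1,"dy":-11.8,"dz":0,"turn":0},
    {"claw":0,"dx":-2.1,"dy":-11.8,"dz":0,"turn":0},
    {"claw":0,"dx":-2.1,"dy":-11.8,"dz":0,"turn":0},
    {"claw":0,"dx":-2.1,"dy":-11.8,"dz":0,"turn":0},
    {"claw":0,"dx":-2.1,"dy":-11.8,"dz":0,"turn":0},
    {"claw":0,"dx":-2.1,"dy":-11.8,"dz":0,"turn":0},
    {"claw":0,"dx":-2.1,"dy":-11.8,"dz":0,"turn":0},
    {"claw":0,"dx":-2.1,"dy":-11.8,"dz":0,"turn":0},
    {"claw":0,"dx":-2.1,"dy":-11.8,"dz":0,"turn":0},
    {"claw":0,"dx":0,"dy":0,"dz":0,"turn":0},
    {"claw":0,"dx":0,"dy":0,"dz":0,"turn":0},
  ],
)

```text
t: 6.92
tcp_pos: [593.5, 30.1, 145.7]
orientation: [0.0, 0.835, -0.55, -0.001]
force: [0.1, -0.1, -0.8]
gripper_width: 0.004
```

```bash
python3 - <<'E'
from h import *
print(state()["tcp_pos"])
im=optics.get_image("wrist");cv2.imwrite("pics/w3.png",im)
s=optics.get_image("side");cv2.imwrite("pics/s3.png",cv2.resize(s[180:320,200:340],None,fx=4,fy=4,interpolation=cv2.INTER_CUBIC))
for n,p in dict(disc84=(492.5,-36,84),disc72=(492.5,-36,72),bar=(593,29,84),small=(494,94,84)).items(): print(n,proj("side",p),proj("wrist",p))
E
```

```text
[593.52704108  30.11909755 145.70677118]
disc84 [293.9774741  205.80605571] [275.58122413 348.36021668]
disc72 [293.77960314 209.25129971] [274.48381593 337.98270358]
bar [256.84067064 214.66282656] [249.82497102 204.38965502]
small [289.77794073 231.13545683] [117.17232255 288.36289393]
```

View pics/w3.png

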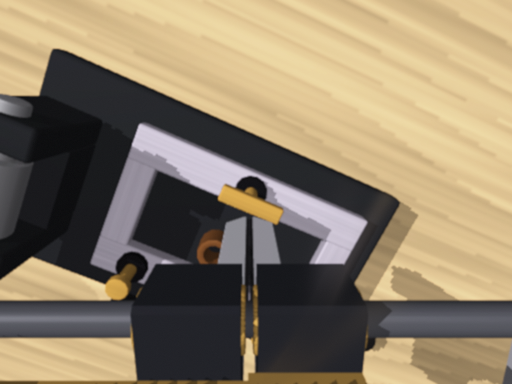

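View pics/s3.png

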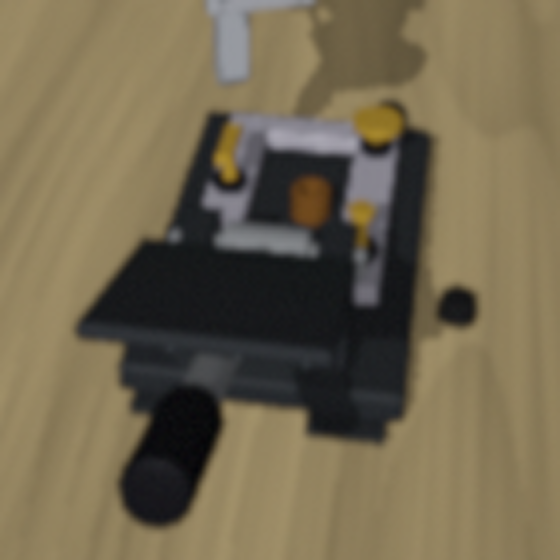

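In the wrist view the bar centre is at (250,203), against a predicted (250,204). In the side view the disc head sits visibly lower, at about row 210. I'll go down on the bar.

Call:
step_arm(
  commands=[
    {"claw":0,"dx":0,"dy":0,"dz":8,"turn":0},
    {"claw":0,"dx":0,"dy":0,"dz":10,"turn":0},
    {"claw":0,"dx":0,"dy":0,"dz":10,"turn":0},
    {"claw":0,"dx":0,"dy":0,"dz":6,"turn":0},
    {"claw":0,"dx":0,"dy":0,"dz":4,"turn":0},
    {"claw":0,"dx":0,"dy":0,"dz":2,"turn":0},
    {"claw":0,"dx":0,"dy":0,"dz":1,"turn":0},
    {"claw":0,"dx":0,"dy":0,"dz":1,"turn":0},
    {"claw":0,"dx":0,"dy":0,"dz":1,"turn":0},
    {"claw":0,"dx":0,"dy":0,"dz":1,"turn":0},
  ],
)

```text
t: 7.85
tcp_pos: [593.8, 29.5, 102.9]
orientation: [-0.0, 0.835, -0.551, 0.0]
force: [-0.7, -0.4, -0.5]
gripper_width: 0.005
```

Call:
step_arm(
  commands=[
    {"claw":0,"dx":0,"dy":0,"dz":1,"turn":0},
    {"claw":0,"dx":0,"dy":0,"dz":1,"turn":0},
    {"claw":0,"dx":0,"dy":0,"dz":1,"turn":0},
    {"claw":0,"dx":0,"dy":0,"dz":1,"turn":0},
    {"claw":0,"dx":0,"dy":0,"dz":1,"turn":0},
    {"claw":0,"dx":0,"dy":0,"dz":1,"turn":0},
    {"claw":0,"dx":0,"dy":0,"dz":1,"turn":0},
    {"claw":0,"dx":0,"dy":0,"dz":1,"turn":0},
  ],
)

```text
t: 8.52
tcp_pos: [593.4, 29.5, 94.9]
orientation: [-0.0, 0.835, -0.551, 0.0]
force: [-1.4, -0.0, 4.4]
gripper_width: 0.005
```

Call:
step_arm(
  commands=[
    {"claw":0,"dx":0,"dy":0,"dz":1,"turn":0},
    {"claw":0,"dx":0,"dy":0,"dz":1,"turn":0},
    {"claw":0,"dx":0,"dy":0,"dz":1,"turn":0},
    {"claw":0,"dx":0,"dy":0,"dz":1,"turn":0},
    {"claw":0,"dx":0,"dy":0,"dz":1,"turn":0},
    {"claw":0,"dx":0,"dy":0,"dz":1,"turn":0},
    {"claw":0,"dx":0,"dy":0,"dz":1,"turn":0},
    {"claw":0,"dx":0,"dy":0,"dz":1,"turn":0},
    {"claw":0,"dx":0,"dy":0,"dz":1,"turn":0},
    {"claw":0,"dx":0,"dy":0,"dz":0,"turn":0},
    {"claw":0,"dx":0,"dy":0,"dz":0,"turn":0},
    {"claw":0,"dx":0,"dy":0,"dz":0,"turn":0},
  ],
)

```text
t: 9.52
tcp_pos: [593.3, 29.5, 85.2]
orientation: [-0.0, 0.835, -0.551, 0.0]
force: [-0.2, 0.5, 2.0]
gripper_width: 0.005
```

Call:
step_arm(
  commands=[
    {"claw":0,"dx":0,"dy":0,"dz":-4,"turn":0},
    {"claw":0,"dx":0,"dy":0,"dz":-8,"turn":0},
    {"claw":0,"dx":0,"dy":0,"dz":-12,"turn":0},
    {"claw":0,"dx":0,"dy":0,"dz":-12,"turn":0},
    {"claw":0,"dx":0,"dy":0,"dz":-12,"turn":0},
    {"claw":0,"dx":0,"dy":0,"dz":-12,"turn":0},
  ],
)

```text
t: 10.02
tcp_pos: [593.9, 29.5, 147.5]
orientation: [-0.0, 0.835, -0.551, 0.001]
force: [0.3, -0.2, 0.2]
gripper_width: 0.003
```

Call:
step_arm(
  commands=[
    {"claw":0,"dx":-9.8,"dy":6.6,"dz":0,"turn":0},
    {"claw":0,"dx":-9.8,"dy":6.6,"dz":0,"turn":0},
    {"claw":0,"dx":-9.8,"dy":6.6,"dz":0,"turn":0},
    {"claw":0,"dx":-9.8,"dy":6.6,"dz":0,"turn":0},
    {"claw":0,"dx":-9.8,"dy":6.6,"dz":0,"turn":0},
    {"claw":0,"dx":-9.8,"dy":6.6,"dz":0,"turn":0},
    {"claw":0,"dx":-9.8,"dy":6.6,"dz":0,"turn":0},
    {"claw":0,"dx":-9.8,"dy":6.6,"dz":0,"turn":0},
    {"claw":0,"dx":-9.8,"dy":6.6,"dz":0,"turn":0},
    {"claw":0,"dx":-9.8,"dy":6.6,"dz":0,"turn":0},
    {"claw":0,"dx":0,"dy":0,"dz":0,"turn":0},
    {"claw":0,"dx":0,"dy":0,"dz":0,"turn":0},
  ],
)

```text
t: 11.02
tcp_pos: [493.8, 94.0, 145.6]
orientation: [-0.0, 0.835, -0.551, 0.0]
force: [1.3, -0.5, -0.4]
gripper_width: 0.003
```

```bash
python3 - <<'E'
from h import *
print(state()["tcp_pos"])
im=optics.get_image("wrist");cv2.imwrite("pics/w4.png",im)
hsv=cv2.cvtColor(im,cv2.COLOR_BGR2HSV)
m=cv2.inRange(hsv,(14,150,120),(30,255,255));m[260:]=0
n,l,st,ce=cv2.connectedComponentsWithStats(m)
for i in range(1,n):
    if st[i,4]>50: print(st[i],ce[i],ray("wrist",ce[i],84).round(1))
s=optics.get_image("side");cv2.imwrite("pics/s4.png",cv2.resize(s[180:320,200:340],None,fx=4,fy=4,interpolation=cv2.INTER_CUBIC))
for n,p in dict(small=(494,94,84)).items(): print(n,proj("side",p),proj("wrist",p))
E
```

```text
[493.76405399  94.04099124 145.57316085]
[361  87  63  40 512] [391.5234375  110.73828125] [589.5  33.6  84. ]
[235 187  25  29 438] [247.92694064 202.96803653] [495.2  94.8  84. ]
[378 240  51  20 363] [400.75206612 248.70798898] [506.8 -19.9  84. ]
small [289.77794073 231.13545683] [247.9309631  205.16766358]
```

View pics/w4.png

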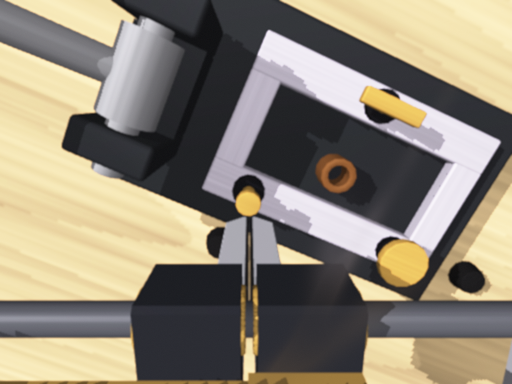

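View pics/s4.png

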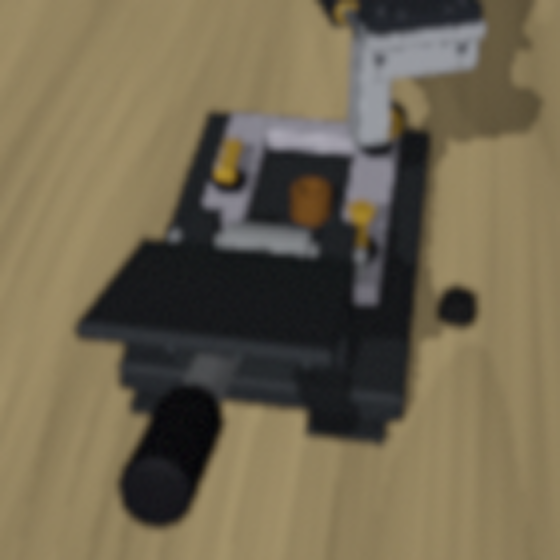

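The small head sits right ahead of the fingertips at (248,203), and the bar is visibly lower. I'll go down on the small pin.

Call:
step_arm(
  commands=[
    {"claw":0,"dx":0,"dy":0,"dz":8,"turn":0},
    {"claw":0,"dx":0,"dy":0,"dz":10,"turn":0},
    {"claw":0,"dx":0,"dy":0,"dz":10,"turn":0},
    {"claw":0,"dx":0,"dy":0,"dz":6,"turn":0},
    {"claw":0,"dx":0,"dy":0,"dz":4,"turn":0},
    {"claw":0,"dx":0,"dy":0,"dz":2,"turn":0},
    {"claw":0,"dx":0,"dy":0,"dz":1,"turn":0},
    {"claw":0,"dx":0,"dy":0,"dz":1,"turn":0},
    {"claw":0,"dx":0,"dy":0,"dz":1,"turn":0},
    {"claw":0,"dx":0,"dy":0,"dz":1,"turn":0},
  ],
)

```text
t: 11.95
tcp_pos: [494.5, 93.7, 101.8]
orientation: [-0.0, 0.835, -0.551, 0.0]
force: [-0.5, -1.3, -0.7]
gripper_width: 0.004
```

Call:
step_arm(
  commands=[
    {"claw":0,"dx":0,"dy":0,"dz":1,"turn":0},
    {"claw":0,"dx":0,"dy":0,"dz":1,"turn":0},
    {"claw":0,"dx":0,"dy":0,"dz":1,"turn":0},
    {"claw":0,"dx":0,"dy":0,"dz":1,"turn":0},
    {"claw":0,"dx":0,"dy":0,"dz":1,"turn":0},
    {"claw":0,"dx":0,"dy":0,"dz":1,"turn":0},
    {"claw":0,"dx":0,"dy":0,"dz":1,"turn":0},
    {"claw":0,"dx":0,"dy":0,"dz":1,"turn":0},
  ],
)

```text
t: 12.62
tcp_pos: [494.2, 93.7, 93.6]
orientation: [-0.0, 0.835, -0.551, 0.0]
force: [-0.6, -0.6, 4.0]
gripper_width: 0.004
```

Call:
step_arm(
  commands=[
    {"claw":0,"dx":0,"dy":0,"dz":1,"turn":0},
    {"claw":0,"dx":0,"dy":0,"dz":1,"turn":0},
    {"claw":0,"dx":0,"dy":0,"dz":1,"turn":0},
    {"claw":0,"dx":0,"dy":0,"dz":1,"turn":0},
    {"claw":0,"dx":0,"dy":0,"dz":1,"turn":0},
    {"claw":0,"dx":0,"dy":0,"dz":1,"turn":0},
    {"claw":0,"dx":0,"dy":0,"dz":1,"turn":0},
    {"claw":0,"dx":0,"dy":0,"dz":1,"turn":0},
    {"claw":0,"dx":0,"dy":0,"dz":0,"turn":0},
    {"claw":0,"dx":0,"dy":0,"dz":0,"turn":0},
    {"claw":0,"dx":0,"dy":0,"dz":0,"turn":0},
  ],
)

```text
t: 13.53
tcp_pos: [494.2, 93.7, 85.2]
orientation: [-0.0, 0.835, -0.551, 0.0]
force: [1.1, 0.9, 0.4]
gripper_width: 0.003
```

Call:
step_arm(
  commands=[
    {"claw":0,"dx":0,"dy":0,"dz":-4,"turn":0},
    {"claw":0,"dx":0,"dy":0,"dz":-8,"turn":0},
    {"claw":0,"dx":0,"dy":0,"dz":-12,"turn":0},
    {"claw":0,"dx":0,"dy":0,"dz":-12,"turn":0},
    {"claw":0,"dx":0,"dy":0,"dz":-14,"turn":0},
    {"claw":0,"dx":0,"dy":0,"dz":-14,"turn":0},
    {"claw":0,"dx":0,"dy":0,"dz":-14,"turn":0},
    {"claw":0,"dx":0,"dy":0,"dz":-14,"turn":0},
    {"claw":0,"dx":0,"dy":0,"dz":-14,"turn":0},
    {"claw":0,"dx":0,"dy":0,"dz":-14,"turn":0},
  ],
)

```text
t: 14.37
tcp_pos: [493.9, 93.7, 206.6]
orientation: [-0.0, 0.835, -0.551, 0.0]
force: [0.6, 0.1, -1.0]
gripper_width: 0.004
```

Call:
step_arm(
  commands=[
    {"claw":0,"dx":15,"dy":15,"dz":0,"turn":0},
    {"claw":0,"dx":15,"dy":15,"dz":0,"turn":0},
    {"claw":0,"dx":15,"dy":15,"dz":0,"turn":0},
    {"claw":0,"dx":15,"dy":15,"dz":0,"turn":0},
    {"claw":0,"dx":15,"dy":5,"dz":0,"turn":0},
    {"claw":0,"dx":15,"dy":5,"dz":0,"turn":0},
    {"claw":0,"dx":15,"dy":5,"dz":0,"turn":0},
    {"claw":0,"dx":15,"dy":5,"dz":0,"turn":0},
    {"claw":0,"dx":0,"dy":0,"dz":0,"turn":0},
    {"claw":0,"dx":0,"dy":0,"dz":0,"turn":0},
    {"claw":0,"dx":0,"dy":0,"dz":0,"turn":0},
  ],
)

```text
t: 15.28
tcp_pos: [467.5, -47.6, 205.6]
orientation: [-0.0, 0.835, -0.551, -0.0]
force: [-0.7, 0.3, 0.7]
gripper_width: 0.005
```

```bash
python3 - <<'E'
from h import *
x=state();print(x["t"],x["tcp_pos"],x["force"],abs(np.array(x["joint_vel"])).max())
for n in("wrist","side","top"):cv2.imwrite(f"pics/{n}5.png",optics.get_image(n))
a=cv2.imread("pics/side0.png")[190:320,215:335];b=cv2.imread("pics/side5.png")[190:320,215:335]
s=cv2.resize(np.hstack([a,b]),None,fx=3.3,fy=3.3,interpolation=cv2.INTER_CUBIC)
cv2.imwrite("pics/cmp5.png",s)
d=cv2.absdiff(cv2.imread("pics/top0.png"),cv2.imread("pics/top5.png")).max(2)
for n,(x,y) in dict(bush=(234,214),fa=(215,248),fb=(289,230),lid=(380,245),lever=(84,203)).items(): print(n,d[y-8:y+8,x-8:x+8].max())
E
```

```text
15.2833 [467.50829093 -47.5736919  205.59210383] [-0.684071    0.26379655  0.70476397] 0.012806893016389518
bush 13
fa 15
fb 138
lid 43
lever 16
```

View pics/cmp5.png

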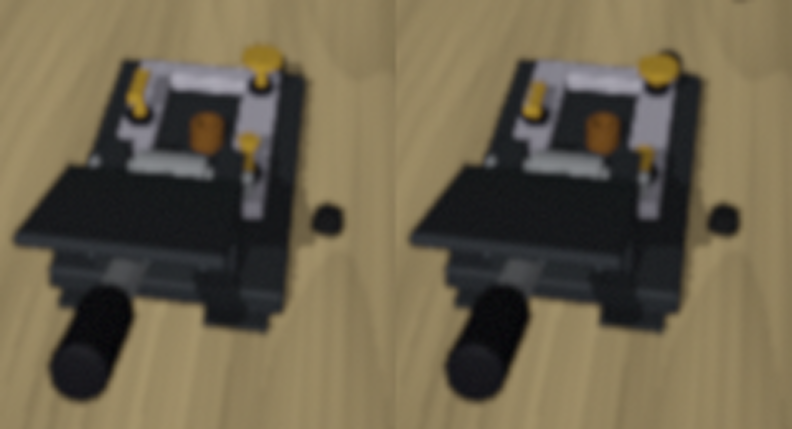

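View pics/wrist5.png

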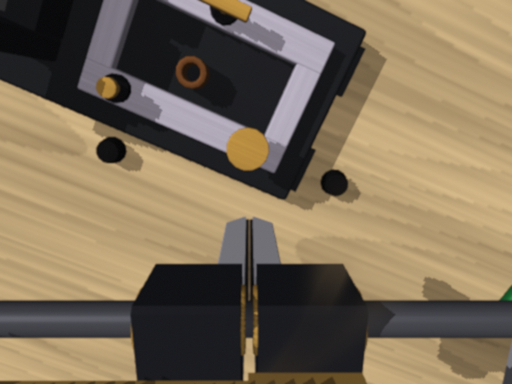

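All three heads sit about 12/3.3 ≈ 3.5 px lower in the side view, and 12 mm of travel projects to 3.45 px. The big top-view difference at foot_b is probably the arm covering it. I'll check that against the wrist pictures before handing in.

```bash
python3 - <<'E'
from h import *
print("fb now",ray("wrist",(334,183),18).round(1),"lid edge")
print("fb start (top)",ray("top",(289.5,230.5),18).round(1))
a=cv2.imread("pics/side0.png");b=cv2.imread("pics/side5.png")
for i in (a,b):
    h=cv2.cvtColor(i,cv2.COLOR_BGR2HSV);m=cv2.inRange(h,(45,120,50),(85,255,255));m[:160]=0;m[185:]=0;m[:,:290]=0;m[:,335:]=0
    print("lid",np.argwhere(m).mean(0).round(2),(m>0).sum())
    m=cv2.inRange(h,(14,150,100),(30,255,255));m[:195]=0;m[260:]=0;m[:,:245]=0;m[:,310:]=0
    n,l,st,ce=cv2.connectedComponentsWithStats(m)
    print([st[k].tolist() for k in range(1,n) if st[k,4]>5])
ticket.job_done()
E
```

```text
fb now [ 488.9 -136.3   18. ] lid edge
fb start (top) [ 486.7 -139.2   18. ]
lid [172.02 311.43] 213
[[289, 204, 12, 12, 86], [253, 212, 6, 13, 46], [274, 225, 7, 11, 49], [288, 231, 5, 10, 25]]
lid [172.86 313.3 ] 162
[[289, 206, 12, 10, 85], [254, 216, 6, 10, 34], [274, 225, 6, 10, 41], [289, 235, 3, 6, 10]]
the job is handed in; nothing more can be done
```

I pushed the disc, bar and small pins down in that order with the shut fingertips, each to about 12–13 mm of its 24 mm travel. Then I lifted clear and handed the job in at about 15.4 s of the 43 s allowed; no verdict came back.

**Push depth:** the last fingertip heights above each socket put the pins at about 12 mm (disc) and 13 mm (bar and small). The readings I took while pushing showed at most 4.4 N, in line with the pins' friction. In the side view all three heads end lower; by eye the shift was about 3.5 px, and 12 mm should give 3.45 px. The blob-edge measurement was rougher: 2 px for the disc and 4 px for the other two.

**Other parts:**
- **Bushing, foot_a and lever:** unchanged in the before and after top views.
- **foot_b:** the top-view comparison failed there, probably because the arm was in the way. The wrist view puts it within 4 mm of its start, about what the calibration allows.
- **Lid:** both comparisons showed a difference. In the side view it lost some pixels (213 to 162) and its centre shifted about 2 px. I put this down to the arm or its shadow, since the fingers never went near it, but I didn't check it separately.

My first three move calls were refused as invalid because rows need all five fields; the arm did not move.

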